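# Clamp-test a flanged optics module in its toggle-clamp nest

### The job

The weighted toggle clamp has been left down over the empty nest, so first swing it back open. Slide the flanged module over the plate, never lifting it off, until it sits squarely home in its nest against both the long rail and the end stop, then swing the clamp over centre so that it comes down locked on the module. Leave it clamped for two seconds, then swing the clamp fully back open with the module still home, and leave everything else standing where it is.

Things in the scene. Friction and masses are not known exactly. Their poses are not given: they have to be found in the camera images.
- jig: Fixed test jig: a black metal plate 10 mm thick; origin on the table under the plate, z up. In this frame (mm) the plate spans x -105 to 85, y -205 to 155. A steel rail, 14 mm high above the plate and 12 thick, runs along y from -192 to 63; its face, toward -x, is at x = 50. An end stop block 14 mm high stands at its +y end: face, toward -y, at y = 55, x 6 to 50.
- nest (a point): Point on the plate top at jig (30, 27, 10) mm where the centre of the module's underside is when it is home; its axes are parallel to the jig's.
- module: The module to test, 130 g, the only part with a flanged foot. Bare aluminium: foot 56 (own x) x 40 (own y) x 14 mm, on it a block 38 x 40, top at 30 mm, and an 8 mm ferrule at each x end, flush with the foot's ends. Origin: centre of its underside, z up. Starts on the plate roughly along the rail. Home: own x along the rail, either way round, a long side on the rail, a foot end on the end stop.
- handle (a joint): Angle of the weighted clamp handle (rad): 0 = locked (leaning 0.45 past vertical toward the jig's -y; arm level over the nest); 0.45 = upright, dead centre; 1.1 = fully open (leaning 0.65 toward the jig's +y, arm standing up). The weight makes it fall, damped, to the one side or the other of centre in about a second and keeps it there; 2 to 4 N at the weight move it.
- handle_pivot (a point): Hinge axis of the clamp handle, at jig (30, 95, 50) mm, parallel to the jig's x: the handle swings in the plane x = 30 of the jig. Round it stands the clamp's body, in jig mm: two side plates (x 16 to 44, y 72 to 112, up to z = 59) on a foot (x 5 to 55, y 68 to 128, up to z = 15).
- weight (a point): Centre of the dark steel weight on the clamp handle, 105 mm from the pivot: a cylinder 44 mm across and 42 mm long (84 to 126 mm from the pivot), its axis along the handle, a thin steel rod. Push it from the side, high enough to clear the clamp arm.
- clamp_pad: Rubber pad under the clamp arm's free end, 18 mm across; origin at the centre of its pressing face. The arm (14 mm wide) hinges at jig (30, 85, 55) mm, geared to the handle, the pad 58 mm along it. Open, the arm stands up to z = 125 mm, pad toward the jig's -y; locked and empty, the pad is 27.5 mm above the plate, so that the 30 mm high module cannot pass under it.
- block: Bystander: plain aluminium block 28 x 28 x 34 mm without foot, standing on the plate; origin at the centre of its underside.
- lens_tube: Bystander: round aluminium lens tube, 33 mm diameter, 34 mm high, upright on the plate; origin at the centre of its underside.
- post: Bystander: steel post, 23 mm diameter, 58 mm high, upright on the plate behind the rail; origin at the centre of its underside.
- screwdriver: Bystander: screwdriver lying on the table.
- spool: Bystander: empty white ring spool, 90 mm diameter, 22 mm high, on the table.
- jar: Bystander: amber glass jar, 52 mm diameter, 60 mm high, on the table.
- cap_tray: Bystander: black tray 100 x 70 x 25 mm on the table.
Things that resemble listed ones, but are neither listed nor needed, are in the scene too. Leave any orange look-alike of the module alone.

How it is judged:
On the way, in this order (a step that is already met when the one before it is completed fails the run):
1. the module is home in the nest: within 4 mm of the nest point, square within 0.07 rad, flat on the plate, the clamp not locked (horizontal distance between module and nest below 0.004 m and angle between the x axis of module and the y axis of jig, either way round below 0.07 rad and z of module in the frame of jig below 0.013 m and value of joint handle above 0.3 rad), for 0.2 s.
2. the clamp is locked past dead centre and presses on the home module for 1.5 s (horizontal distance between module and nest below 0.004 m and angle between the x axis of module and the y axis of jig, either way round below 0.07 rad and z of module in the frame of jig below 0.013 m and value of joint handle below 0.08 rad and contact force between clamp_pad and module above 0.8 N), for 1.5 s.
3. the clamp is swung fully back with the module still home (horizontal distance between module and nest below 0.004 m and angle between the x axis of module and the y axis of jig, either way round below 0.07 rad and z of module in the frame of jig below 0.013 m and value of joint handle above 0.95 rad), for 0.2 s.
At the end, for the whole second after the job is handed in: The module lies still in the nest (within 4 mm of the nest point, square to the rail within 0.07 rad, flat on the plate) and the handle is back open (joint above 0.95 rad) (all of step 3 and linear speed of module below 0.01 m/s); the robot touches nothing.
It fails at once if the module is lifted off the plate (over 10 mm) or tipped (z of module in the frame of jig above 0.02 m or angle between module's own z axis and vertical above 0.35 rad).
It fails at once if a bystander is shifted by more than 15 mm or knocked over (distance of any of block, lens_tube, post, screwdriver, spool, jar, cap_tray from where it was at the start of the episode above 0.015 m or angle between any of block, lens_tube, post, spool, jar, cap_tray's own z axis and vertical above 0.5 rad).
It also fails if it takes over 72 s, if anything falls off the work surface, if the arm or the gripper's body presses on something with over 40 N, if the wrist force passes 120 N, or if a joint passes its speed limit or range.

### The arm

A 6-joint arm with a two-finger parallel gripper is mounted at the origin on the work surface. World frame = base frame: x ahead of the robot, y to its left, z up, the work surface at z = 0. Lengths are in m, angles in rad, forces in N, time in s.
With the tool pointing down it reaches from about 0.25 to 0.725 m from the base axis. Payload 4 kg.
Tool frame: the origin (TCP) lies at the centre of the arm's flange, where the gripper is bolted on; the fingertips stand 173 mm ahead of it and the grasp point (between the pads) lies 155 mm ahead of it; z points along the fingers, y is the line along which they close (so a half turn about z gives the same grasp; the last joint's range is limited). The gripper opens to 85 mm and grips with 20 to 120 N. Pads are 22 mm wide; open, the fingers measure 114 mm over their backs; the gripper's body (76 mm by 85 mm) begins 54 mm behind the grasp point. The pads swing forward as they close: fully open they stand 13 mm farther back than shut.
Start: joints at [1.315, 0.241, 0.005, 1.335, 0, 1.571], TCP at [0.127, 0.484, 0.405] pointing down, gripper open.
Joint ranges: [-2.72, 2.72], [-1.05, 1.87], [-1.09, 1.28], [-1.99, 2.15], [-1.42, 1.44], [-3.14, 3.14]. Speed limits (rad/s): [2.79, 2.79, 3.14, 3.14, 3.14, 3.14].

### API

Orientations are given as a unit quaternion [x, y, z, w].
In Python, from rig import * gives the robot as it stands.
- The arm moves only by the shell command python3 -m creep 'ROWS' [OPENING] [FORCE]. ROWS is a JSON object of lists of equal length, an entry for each row: "offset": the shift along the tool's x, y, z in units of 20 mm (1.0 is 20 mm), a list of three; "delta_rot": the turn, a rotation vector about the tool's x, y, z in units of 0.12 rad (1.0 is 0.12 rad), a list of three. A call has 1 to 12 rows; each row shifts and turns the commanded pose from where the row before left it, along the tool's axes as they then stand; what a row does not reach is not made up. A row lasts 1/12 s, in which the tool goes at most 41.7 mm and 7.16 degrees, less where a joint would pass 70% of its speed; a pose out of reach is approached as far as the arm can. A call with a number of a shift or a turn outside -1 to 1 is refused whole. A call with a gripper value outside its range is refused whole. OPENING is the finger opening in mm, from 0 to 85.4, set as the call begins (- or left out, the last holds). The fingers move at their own pace and stop on an object; FORCE is the grip in N (left out, the last holds). Time passes only in rows, so rows that do not move let the fingers close. It gives the time, the measured TCP pose, the force, the opening and the grip force at its end, in the units of the state.
- get_obs(): the state, without advancing time (a new reading comes with each control period).
- read_camera(name): name is "scene" or "top" or "wrist"; returns a dict with "image" (480x640x3 uint8, blue, green, red), "camera_matrix" (3x3 intrinsics, pixels), "k1" (the pictures are not rectified: a ray, as slopes to the right and down, at radius r is drawn at 1 + k1 r^2 times it, then the intrinsics apply), "R" (3x3) and "t" (3): a world point X has camera coordinates R X + t; the wrist camera has in their place "hand_eye" (4x4, takes a point from camera to tool coordinates, whose origin is the TCP and whose axes are the flange's). Camera axes: x right, y down, z forward; pixel columns grow to the right and rows downward; lengths in m; the calibration is good to about 2 mm. A picture is of the moment at which its call begins: read the wrist's pose just before it. There is no depth.
- job_done(): hands the job in; it is judged then, once.
The state is a dict: "clock": time; "joint_pos": joint angles; "joint_velocities": joint speeds; "effort": joint torques, N m; "eef_pos": TCP position; "tool_rot": TCP orientation; "contact_force": force on the tool from outside, world axes, zero at the start; "torque": the same for the moment, N m; "opening": finger opening in m; "grasp_force": force on a finger pad.
Only numpy, scipy, OpenCV 4.12 (cv2) and the standard library are available. Lean on these libraries where they do the work, as an engineer would, in place of code of your own. Each camera call takes 0.05 s, during which the arm holds its last target. There are 200 camera calls.

## Working session

There is one attempt and no reset: what is moved stays moved. The work goes in short steps, Python scripts to look and compute and a shell command to move; the robot and the scene stay as the last step left them, time stands still between calls to the robot, and variables do not carry over. Pictures are saved under pics/ and viewed, at most 13 in all, crops included, and the job is handed in when it is done.

```bash
mkdir -p pics; ls; python3 - <<'E'
from rig import *
import cv2,numpy as np
o=get_obs();print(o)
for n in("scene","top"):
    c=read_camera(n);cv2.imwrite(f"pics/{n}0.png",c["image"])
    print(n,c["camera_matrix"],c["k1"],c["R"],c["t"])
c=read_camera("wrist");cv2.imwrite("pics/wrist0.png",c["image"]);print(c["camera_matrix"],c["k1"],c["hand_eye"])
E
```

```text
pics
{'clock': 0.0, 'joint_pos': array([1.31497780e+00, 2.41444369e-01, 3.74554417e-03, 1.33517600e+00,
       5.43079963e-05, 1.57079110e+00]), 'joint_velocities': array([-4.49853232e-04,  1.05896657e-03,  2.93830321e-04, -3.03504869e-04,
        1.50439270e-03,  7.96633582e-05]), 'effort': array([ 1.21951725e-03, -3.72319579e+01,  2.52406830e+01,  1.70493324e-02,
        7.77308560e-05,  7.11699339e-07]), 'eef_pos': array([0.12644804, 0.48348604, 0.40380502]), 'tool_rot': array([ 1.27558131e-01,  9.91830551e-01, -1.02729332e-03, -1.59502031e-04]), 'contact_force': array([ 0.44946232, -1.56223839,  0.49549608]), 'torque': array([-0.01303901, -0.01728667, -0.02862729]), 'grasp_force': 0.0, 'opening': 0.0856300168998445}
scene [[501.71679083   0.         320.41331486]
 [  0.         501.71679083 244.07348017]
 [  0.           0.           1.        ]] -0.002924634731572065 [[ 0.68466021  0.72867002 -0.01674502]
 [ 0.56305023 -0.54335298 -0.6226893 ]
 [-0.46283348  0.4169023  -0.78229   ]] [-0.37063079 -0.23399597  1.45658158]
top [[593.26251692   0.         313.4096235 ]
 [  0.         593.26251692 232.92422665]
 [  0.           0.           1.        ]] -0.014044514726254584 [[ 0.00978464 -0.99992113 -0.00787327]
 [-0.98576391 -0.00832384 -0.16792924]
 [ 0.16785046  0.00940431 -0.98576761]] [0.01870513 0.53467748 1.53183036]
[[367.28946551   0.         317.29562508]
 [  0.         367.28946551 245.8270354 ]
 [  0.           0.           1.        ]] -0.03954014518123862 [[-9.79738374e-04 -9.65664452e-01 -2.59790699e-01  6.59431055e-02]
 [ 9.99999518e-01 -9.27605727e-04 -3.23268023e-04  1.31151800e-04]
 [ 7.11850984e-05 -2.59790890e-01  9.65664894e-01  3.00899928e-02]
 [ 0.00000000e+00  0.00000000e+00  0.00000000e+00  1.00000000e+00]]
```

View pics/top0.png

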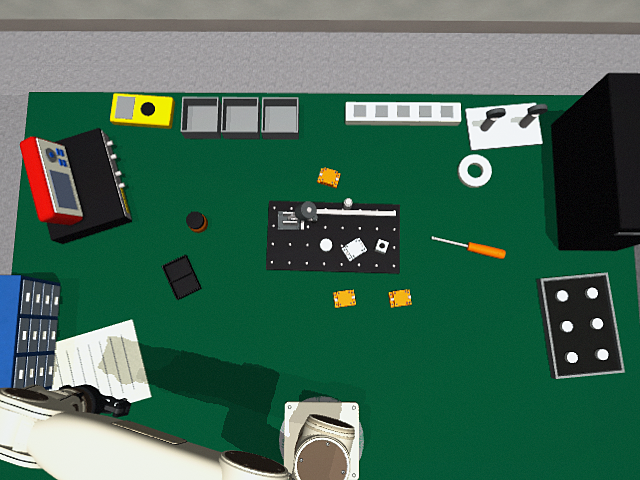

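View pics/scene0.png

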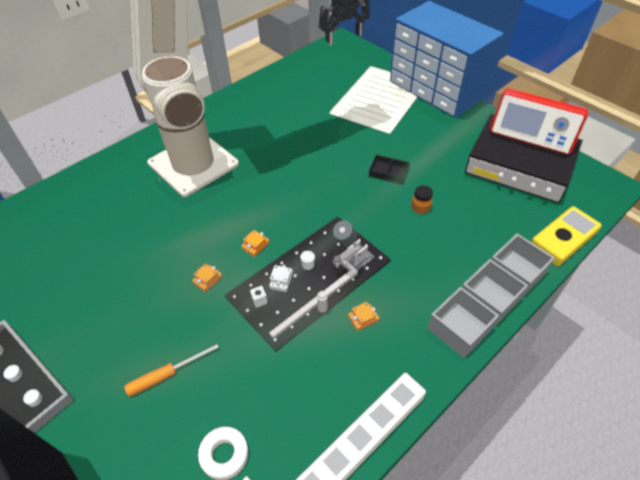

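The top view shows the black plate at columns 267–400, rows 202–273. On it are the rail at about (350,211), the clamp at (290,218) with its weight at (308,211), the post (348,203), the lens tube (326,245), the module (354,249) and the block (382,246).

Things that could be taken for the module:
- Orange look-alikes at (329,177), (344,298) and (400,298).
- The plain block at (382,246).
- The lens tube at (326,245).

I choose (354,249), the bare aluminium part with ferrules, and will check it in a crop.

```bash
cat > h.py <<'E'
from rig import *
import cv2,numpy as np
from scipy.spatial.transform import Rotation as Rn
def cam(n):
    o=get_obs(); c=read_camera(n)
    if n=="wrist":
        T=np.eye(4);T[:3,:3]=Rn.from_quat(o["tool_rot"]).as_matrix();T[:3,3]=o["eef_pos"]
        W=T@c["hand_eye"];c["Rw"]=W[:3,:3];c["C"]=W[:3,3]
    else: c["Rw"]=c["R"].T;c["C"]=-c["R"].T@c["t"]
    return c
def rays(c,px):
    px=np.atleast_2d(np.array(px,float));K=c["camera_matrix"]
    d=(px-[K[0,2],K[1,2]])/[K[0,0],K[1,1]]
    u=d.copy()
    for _ in range(20): u=d/(1+c["k1"]*(u**2).sum(1,keepdims=True))
    return np.c_[u,np.ones(len(u))]@c["Rw"].T
def onto(c,px,z):
    r=rays(c,px);return c["C"]+r*((z-c["C"][2])/r[:,2])[:,None]
def proj(c,X):
    p=(np.atleast_2d(X)-c["C"])@c["Rw"];u=p[:,:2]/p[:,2:]
    u=u*(1+c["k1"]*(u**2).sum(1,keepdims=True));K=c["camera_matrix"]
    return u*[K[0,0],K[1,1]]+[K[0,2],K[1,2]]
def tri(c1,p1,c2,p2):
    a,b=rays(c1,p1)[0],rays(c2,p2)[0]
    s=np.linalg.lstsq(np.c_[a,-b],c2["C"]-c1["C"],rcond=None)[0]
    A=c1["C"]+s[0]*a;B=c2["C"]+s[1]*b
    return (A+B)/2,np.linalg.norm(A-B)
E
python3 - <<'E'
from h import *
c=cam("top");im=c["image"]
for n,p,z in[("module",(354,249),.04),("tube",(326,245),.044),("block",(382,246),.044),("weight",(308,211),.15)]:print(n,onto(c,p,z).round(3))
m=(im.max(2)<60).astype(np.uint8);m[:195]=0;m[280:]=0;m[:,:262]=0;m[:,405:]=0
pts=cv2.findNonZero(cv2.morphologyEx(m,cv2.MORPH_OPEN,np.ones((3,3))))
r=cv2.minAreaRect(pts);b=cv2.boxPoints(r);print(r);print(onto(c,b,.01).round(4))
cv2.imwrite("pics/crop0.png",cv2.resize(im[190:285,255:410],None,fx=5,fy=5,interpolation=cv2.INTER_CUBIC))
E
```

```text
module [[ 0.493 -0.085  0.04 ]]
tube [[ 0.503 -0.01   0.044]]
block [[ 0.501 -0.158  0.044]]
weight [[0.572 0.037 0.15 ]]
((333.2402648925781, 236.83059692382812), (133.53048706054688, 69.08777618408203), 1.6846843957901)
[[ 0.4398  0.152   0.01  ]
 [ 0.6302  0.1508  0.01  ]
 [ 0.6221 -0.2152  0.01  ]
 [ 0.4324 -0.2069  0.01  ]]
```

View pics/crop0.png

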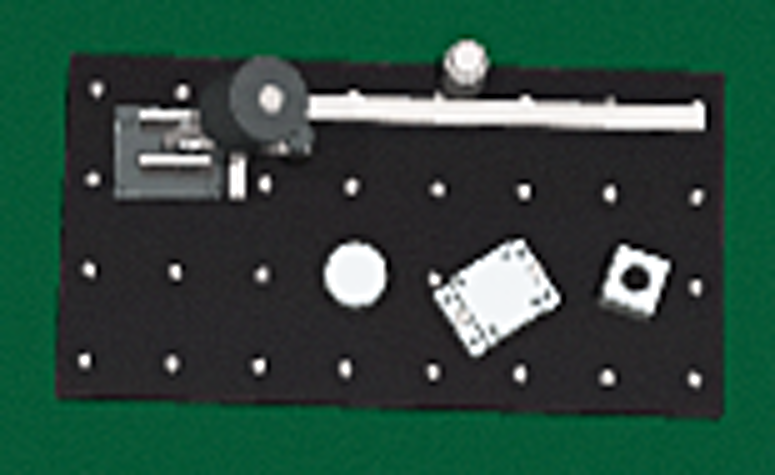

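The crop confirms the choice: the part at (498,298) in the crop is a pale block with flanged, ferruled ends, about 32° off the rail. The tube at (355,273) is round and the block at (635,280) has no foot. I'll turn the tool to jig axes with the camera to -y, and go over the jig.

```bash
python3 -m creep '{"offset":[[0,0,0],[0,0,0],[0,0,0],[0,0,0],[0,0,0],[0,0,0],[0,0,0],[0,0,0],[0,0,0],[0,0,0],[0,0,0],[0,0,0]],"delta_rot":[[0,0,-1],[0,0,-1],[0,0,-1],[0,0,-1],[0,0,-1],[0,0,-1],[0,0,-1],[0,0,-1],[0,0,-1],[0,0,-1],[0,0,-1],[0,0,-1]]}' 0 && python3 -m creep '{"offset":[[0,0,0],[0,0,0],[0,0,0],[1,-1,0],[1,-1,0],[1,-1,0],[1,-1,0],[1,-1,0],[1,-1,0],[1,-1,0],[1,-1,0],[1,-1,0]],"delta_rot":[[0,0,-1],[0,0,-1],[0,0,-1],[0,0,0],[0,0,0],[0,0,0],[0,0,0],[0,0,0],[0,0,0],[0,0,0],[0,0,0],[0,0,0]]}' && python3 -m creep '{"offset":[[1,-1,0],[1,-1,0],[1,-1,0],[1,-1,0],[1,-1,0],[1,-1,0],[1,-1,0],[1,-1,0],[1,-1,0],[1,-1,0],[1,-1,0],[1,0,0]],"delta_rot":[[0,0,0],[0,0,0],[0,0,0],[0,0,0],[0,0,0],[0,0,0],[0,0,0],[0,0,0],[0,0,0],[0,0,0],[0,0,0],[0,0,0]]}' && python3 -m creep '{"offset":[[1,0,0],[1,0,0],[1,0,0],[1,0,0],[1,0,0],[0,0,0]],"delta_rot":[[0,0,0],[0,0,0],[0,0,0],[0,0,0],[0,0,0],[0,0,0]]}'
python3 - <<'E'
from h import *
c=cam("wrist");cv2.imwrite("pics/w1.png",c["image"]);np.save("w1.npy",dict(c),allow_pickle=True);o=get_obs();print(o["eef_pos"],Rn.from_quat(o["tool_rot"]).as_matrix().round(4),o["joint_pos"])
E
```

```text
clock: 1.2
eef_pos: [0.1265, 0.4837, 0.4044]
tool_rot: [-0.561, 0.828, -0.0, -0.0]
contact_force: [0.2, 0.9, -0.5]
opening: -0.0003
grasp_force: 0.0
clock: 2.2
eef_pos: [0.3023, 0.2978, 0.4046]
tool_rot: [-0.698, 0.716, -0.0, -0.0]
contact_force: [0.8, -0.5, 0.5]
opening: 0.0
grasp_force: 0.0
clock: 3.2
eef_pos: [0.5179, 0.0519, 0.404]
tool_rot: [-0.697, 0.717, -0.001, 0.001]
contact_force: [0.0, -0.1, 0.4]
opening: 0.0001
grasp_force: 0.0
clock: 3.7
eef_pos: [0.5123, -0.0495, 0.4044]
tool_rot: [-0.696, 0.718, -0.0, -0.001]
contact_force: [0.2, -0.0, 0.0]
opening: -0.0
grasp_force: 0.0
[ 0.51237567 -0.04817715  0.40444282] [[-2.970e-02 -9.996e-01 -5.000e-04]
 [-9.996e-01  2.970e-02  0.000e+00]
 [-0.000e+00  5.000e-04 -1.000e+00]] [-9.37506889e-02  2.70005412e-01  4.32853785e-02  1.34462657e+00
 -2.71369168e-06 -1.63486504e+00]
```

View pics/w1.png

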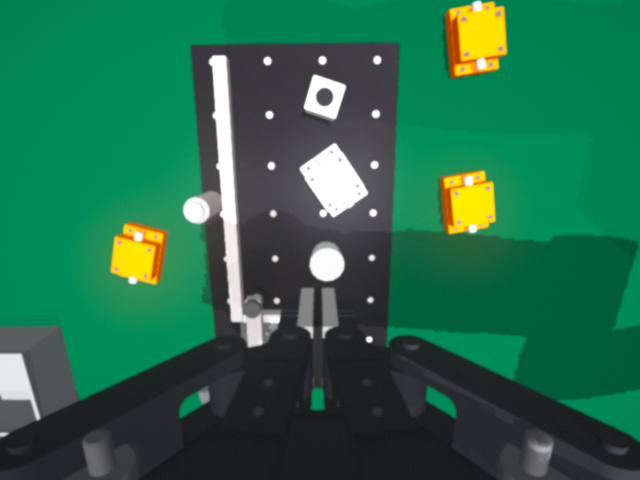

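The wrist view shows the plate's -y corners at (193,45) and (399,43), and the rail from (220,56) to (238,320). It also shows the block (325,98), module (334,180), tube (326,262), post (197,210) and clamp arm (255,325). Next I measure the jig and the parts.

```bash
cat > meas.py <<'E'
from h import *
c=np.load("w1.npy",allow_pickle=True).item();t=cam("top")
for k in c:
    pass
im=c["image"];hsv=cv2.cvtColor(im,cv2.COLOR_BGR2HSV)
green=((hsv[...,0]>60)&(hsv[...,0]<95)&(hsv[...,1]>120))
# plate right edge (x=-105) and top edge (y=-205)
R=[(x,y) for y in range(60,330,5) for x in [next(x for x in range(375,450) if green[y,x:x+3].all())]]
T=[(x,y) for x in range(205,390,5) for y in [next(y for y in range(60,20,-1) if green[y-2:y+1,x].all())+1]]
def line(P):
    v=cv2.fitLine(np.float32(P[:,:2]),cv2.DIST_HUBER,0,.001,.001).ravel();return v
PR=onto(c,R,.01);PT=onto(c,T,.01);lr=line(PR);lt=line(PT)
d=lr[:2]*np.sign(lr[1]);yaw=np.arctan2(-d[0],d[1]);print("yaw R",yaw,"yaw T",np.arctan(lt[1]/lt[0]))
# rail face edge at z=.024
g=cv2.cvtColor(im,cv2.COLOR_BGR2GRAY).astype(int)
E=[(x,y) for y in range(65,300,5) for x in [225+int((y-60)*.06)-8+np.argmin(np.diff(g[y,225+int((y-60)*.06)-8:225+int((y-60)*.06)+16]))+1]]
PE=onto(c,E,.024);le=line(PE);d=le[:2]*np.sign(le[1]);print("yaw rail",np.arctan2(-d[0],d[1]))
yaw=np.arctan2(-d[0],d[1]);ex=np.array([np.cos(yaw),np.sin(yaw)]);ey=np.array([-ex[1],ex[0]])
a=np.median(PR[:,:2]@ex)+.105;a2=np.median(PE[:,:2]@ex)-.05;b=np.median(PT[:,:2]@ey)+.205
print("jig a from plate/rail",a,a2,b)
O=a2*ex+b*ey;print("jig origin",O);np.save("jig.npy",[*O,yaw])
J=lambda X:np.array([(X[:2]-O)@ex,(X[:2]-O)@ey])*1000
ti=t["image"]
def blob(img,lo,box):
    x0,y0,x1,y1=box;m=(img[y0:y1,x0:x1].min(2)>lo).astype(np.uint8)
    cs=cv2.findContours(m,cv2.RETR_EXTERNAL,cv2.CHAIN_APPROX_NONE)[0];k=max(cs,key=cv2.contourArea)
    return k.reshape(-1,2)+[x0,y0]
for n,bw,bt in[("block",(295,65,355,130),(370,235,395,258)),("module",(290,135,378,225),(338,232,370,265)),("tube",(300,235,352,284),(316,234,336,256)),("post",(178,188,222,226),(341,196,355,206))]:
    kw=blob(im,150,bw);kt=blob(ti,150,bt)
    rw=cv2.minAreaRect(np.float32(kw));rt=cv2.minAreaRect(np.float32(kt))
    X,e=tri(c,rw[0],t,rt[0]);print(n,rw,X.round(4),"gap",round(e,4),"jig",J(X).round(1))
    if n=="module":
        B=onto(c,cv2.boxPoints(rw),.04)
        print("wrist rect corners jig@40",[J(x).round(1) for x in B],"sides",[np.linalg.norm(B[i]-B[i-1]).round(4) for i in range(4)],"ctr",J(B.mean(0)))
E
python3 meas.py
```

```text
yaw R -0.023102714 yaw T -0.021426309
yaw rail -0.026248649
jig a from plate/rail 0.5424522765061608 0.5417582379826598 0.011549887896906336
jig origin [ 0.54187476 -0.00267288]
block ((323.9499816894531, 96.6500015258789), (35.73373031616211, 37.31487274169922), 18.43494987487793) [ 0.5014 -0.1466  0.0532] gap 0.0181 jig [ -36.7 -145. ]
module ((330.5, 182.5), (63.51317596435547, 54.083274841308594), 56.3099365234375) [ 0.498  -0.0835  0.0267] gap 0.0013 jig [-41.7 -81.9]
wrist rect corners jig@40 [array([ -4.9, -93. ]), array([ -45. , -118.7]), array([-77.4, -72.2]), array([-36.4, -44.6])] sides [np.float64(0.0578), np.float64(0.0477), np.float64(0.0567), np.float64(0.0494)] ctr [-40.9311644  -82.11683048]
tube ((326.0000305175781, 262.5000305175781), (36.06244659423828, 34.64822769165039), 45.0) [ 0.5043 -0.011   0.046 ] gap 0.0016 jig [-37.4  -9.4]
post ((196.0, 209.5), (27.0, 26.0), 90.0) [ 0.6209 -0.066   0.0513] gap 0.0028 jig [ 80.6 -61.3]
```

```bash
python3 -m creep '{"offset":[[-0.6,-1,0],[-0.6,-1,0],[-0.6,-1,0.5],[0,0,1],[0,0,1],[0,0,1],[0,0,1],[0,0,0]],"delta_rot":[[0,0,0],[0,0,0],[0,0,0],[0,0,0],[0,0,0],[0,0,0],[0,0,0],[0,0,0]]}' && python3 -m creep '{"offset":[[-0.4,0,0],[-0.4,0,0],[-0.3,0,0],[-0.3,0,0],[-0.3,0,0],[-0.3,0,0],[-0.3,0,0],[-0.3,0,0],[-0.3,0,0],[-0.3,0,0],[-0.3,0,0],[-0.3,0,0]],"delta_rot":[[0,0,0],[0,0,0],[0,0,0],[0,0,0],[0,0,0],[0,0,0],[0,0,0],[0,0,0],[0,0,0],[0,0,0],[0,0,0],[0,0,0]]}'
```

```text
clock: 4.47
eef_pos: [0.5718, -0.011, 0.31]
tool_rot: [-0.698, 0.716, 0.003, -0.003]
contact_force: [-1.1, -0.3, -0.5]
opening: 0.0002
grasp_force: 0.0
clock: 5.47
eef_pos: [0.5754, 0.0644, 0.3145]
tool_rot: [-0.698, 0.716, 0.0, -0.0]
contact_force: [0.5, -2.3, 1.3]
opening: -0.0001
grasp_force: 0.9
```

```bash
python3 -m creep '{"offset":[[-0.3,0,0],[-0.3,0,0],[-0.3,0,0],[-0.3,0,0],[-0.2,0,0],[0,0,0],[0,0,0]],"delta_rot":[[0,0,0],[0,0,0],[0,0,0],[0,0,0],[0,0,0],[0,0,0],[0,0,0]]}' && python3 -m creep '{"offset":[[0.5,0,-1],[1,0.5,-1],[1,1,0],[1,1,0],[1,1,0],[1,1,0],[1,0,0],[1,0,0],[0.5,0,0],[0,0,0]],"delta_rot":[[0,0,0],[0,0,0],[0,0,0],[0,0,0],[0,0,0],[0,0,0],[0,0,0],[0,0,0],[0,0,0],[0,0,0]]}' 60
python3 - <<'E'
from h import *
c=cam("wrist");np.save("w2.npy",dict(c),allow_pickle=True);t=cam("top");s=cam("scene")
im=c["image"].copy();cr=cv2.resize(s["image"][200:350,210:410],None,fx=2,fy=2)
im[-300:,-400:]=cr;cv2.imwrite("pics/w2.png",im);print(get_obs()["eef_pos"])
E
```

```text
clock: 6.05
eef_pos: [0.5762, 0.092, 0.3146]
tool_rot: [-0.698, 0.716, 0.0, -0.0]
contact_force: [0.2, -0.2, 0.4]
opening: -0.0
grasp_force: 0.0
clock: 6.88
eef_pos: [0.4819, -0.0677, 0.3549]
tool_rot: [-0.696, 0.718, -0.0, 0.0]
contact_force: [0.0, 0.4, -0.4]
opening: 0.0599
grasp_force: 0.0
[ 0.48220301 -0.06553665  0.35462753]
```

View pics/w2.png

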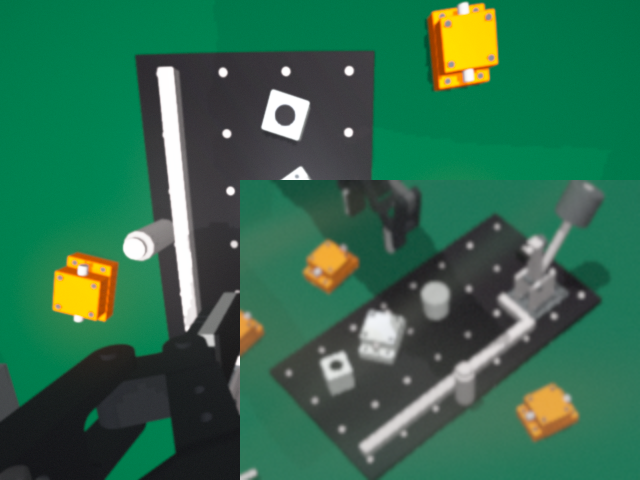

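The clamp now stands open: in the inset its weight leans to +y at (578,205). The block is at (285,115) in the wrist view. Now a close crop of the module.

```bash
python3 - <<'E'
from h import *
c=np.load("w2.npy",allow_pickle=True).item();im=c["image"]
a=cv2.resize(im[145:275,235:365],None,fx=4,fy=4,interpolation=cv2.INTER_CUBIC)
a=(255*(a/255.)**2).astype(np.uint8)
cv2.imwrite("pics/m2.png",a)
E
```

```text
(no output)
```

View pics/m2.png

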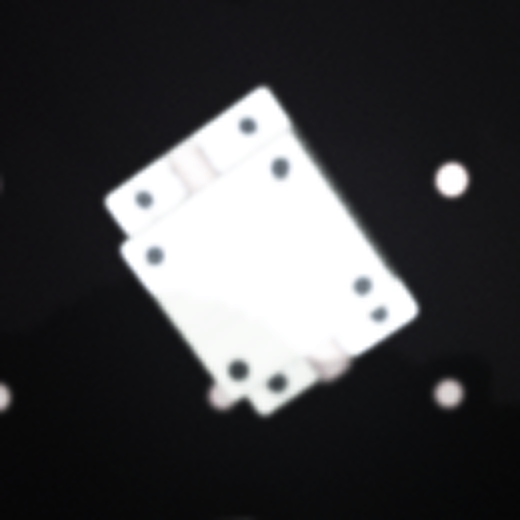

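The crop shows the whole module. The foot corners are at (264,86), (105,200), (263,415) and (418,312), and the four block screws at (281,168), (154,256), (238,370) and (362,286).

```bash
python3 - <<'E'
from h import *
c=np.load("w2.npy",allow_pickle=True).item()
P=lambda a:np.array(a)/4.+[235-.375,145-.375]
f=onto(c,P([(264,86),(105,200),(263,415),(418,312)]),.024);s=onto(c,P([(281,168),(154,256),(238,370),(362,286)]),.04)
for X in(f,s):
    print(X.mean(0).round(4),[round(1e3*np.linalg.norm(X[i]-X[i-1]),1) for i in range(4)])
    d=(X[2]-X[1])+(X[3]-X[0]);print("x-dir angle",np.arctan2(d[1],d[0]))
# two-view height: module centre from w2 and top
t=cam("top");ti=t["image"];m=cv2.morphologyEx((ti[232:266,336:370].min(2)>130).astype(np.uint8),cv2.MORPH_OPEN,np.ones((3,3)))
k=max(cv2.findContours(m,0,1)[0],key=cv2.contourArea);r=cv2.minAreaRect(k)
ctop=np.array(r[0])+[336,232];print(r,onto(t,ctop,.04).round(4))
print("tri",tri(c,P([(262,262)])[0],t,ctop))
o=get_obs();R=Rn.from_quat(o["tool_rot"]).as_matrix();print(o["eef_pos"],R.round(3))
x0,y0,yaw=np.load("jig.npy");print(x0,y0,yaw)
E
```

```text
[ 0.4953 -0.0846  0.024 ] [np.float64(56.0), np.float64(40.0), np.float64(55.6), np.float64(39.5)]
x-dir angle 2.1439939734064195
[ 0.4954 -0.0842  0.04  ] [np.float64(27.9), np.float64(30.3), np.float64(28.0), np.float64(29.9)]
x-dir angle 2.1446102893637473
((16.5, 16.5), (33.0, 33.0), 90.0) [[ 0.4943 -0.0805  0.04  ]]
tri (array([ 0.49663458, -0.08208452,  0.01845661]), np.float64(0.001690496024153619))
[ 0.48222231 -0.06524735  0.35458492] [[-0.026 -1.    -0.   ]
 [-1.     0.026  0.001]
 [-0.001  0.    -1.   ]]
0.541874760659671 -0.0026728794964069186 -0.026248648762702942
```

```bash
python3 -m creep '{"offset":[[0.63,-0.44,0],[0.6,-0.44,0],[0,0,0],[0,0,0.5],[0,0,0.5],[0,0,1],[0,0,1],[0,0,1],[0,0,1],[0,0,1],[0,0,1],[0,0,0]],"delta_rot":[[0,0,0],[0,0,0],[0,0,-1],[0,0,-1],[0,0,-1],[0,0,-1],[0,0,-1],[0,0,0],[0,0,0],[0,0,0],[0,0,0],[0,0,0]]}' 60 30 && python3 -m creep '{"offset":[[0,0,0.5],[0,0,0],[0,0,0.05],[0,0,0.05],[0,0,0.05],[0,0,0.05],[0,0,0]],"delta_rot":[[0,0,0],[0,0,0],[0,0,0],[0,0,0],[0,0,0],[0,0,0],[0,0,0]]}'
python3 - <<'E'
from h import *
o=get_obs();print(o["eef_pos"],Rn.from_quat(o["tool_rot"]).as_matrix().round(3),o["contact_force"])
c=[np.load(f,allow_pickle=True).item() for f in("w1.npy","w2.npy")]
# two-view height of block-screw pixels: search dark dots near predicted in w1
s=onto(c[1],np.array([(281,168),(154,256),(238,370),(362,286)])/4.+[234.6,144.6],.04)
p=proj(c[0],s);g=cv2.cvtColor(c[0]["image"],cv2.COLOR_BGR2GRAY).astype(float)
for i in range(4):
    x,y=p[i].round().astype(int);w=g[y-4:y+5,x-4:x+5];w=np.clip(w.max()-w-30,0,None)*(w>90)
    yy,xx=np.mgrid[y-4:y+5,x-4:x+5];q=[(w*xx).sum()/w.sum(),(w*yy).sum()/w.sum()]
    X,e=tri(c[1],proj(c[1],s[i])[0],c[0],q);print(X.round(4),round(e,4))
E
```

```text
clock: 8.08
eef_pos: [0.4973, -0.0895, 0.2109]
tool_rot: [0.879, -0.477, -0.004, 0.001]
contact_force: [-0.9, 0.1, 0.5]
opening: 0.0602
grasp_force: 0.0
clock: 8.67
eef_pos: [0.4991, -0.091, 0.2011]
tool_rot: [0.878, -0.478, 0.0, -0.0]
contact_force: [0.2, 0.4, -0.4]
opening: 0.0597
grasp_force: 0.0
[ 0.49906903 -0.09104877  0.20106173] [[ 0.542 -0.84   0.001]
 [-0.84  -0.542 -0.   ]
 [ 0.001 -0.001 -1.   ]] [ 0.15689918  0.35052845 -0.41078592]
[ 0.4903 -0.1042  0.0401] 0.0
[ 0.5157 -0.088   0.0411] 0.0
[ 0.5004 -0.0644  0.0403] 0.0002
[ 0.4753 -0.0809  0.0413] 0.0001
```

Two wrist views put the block top at 40–41 mm, as expected. I now lower onto the plate, feeling for contact.

```bash
python3 -m creep '{"offset":[[0,0,0.3],[0,0,0.3],[0,0,0.1],[0,0,0.05],[0,0,0.05],[0,0,0]],"delta_rot":[[0,0,0],[0,0,0],[0,0,0],[0,0,0],[0,0,0],[0,0,0]]}' ; python3 -m creep '{"offset":[[0,0,0.05],[0,0,0.05],[0,0,0]],"delta_rot":[[0,0,0],[0,0,0],[0,0,0]]}';  python3 -m creep '{"offset":[[0,0,0.05],[0,0,0.05],[0,0,0]],"delta_rot":[[0,0,0],[0,0,0],[0,0,0]]}'
```

```text
clock: 9.17
eef_pos: [0.4988, -0.091, 0.1844]
tool_rot: [0.878, -0.478, -0.0, 0.0]
contact_force: [0.3, 0.2, -0.7]
opening: 0.0599
grasp_force: 0.0
clock: 9.42
eef_pos: [0.4989, -0.091, 0.1826]
tool_rot: [0.878, -0.478, -0.0, 0.0]
contact_force: [-0.3, -0.4, -0.1]
opening: 0.0598
grasp_force: 0.0
clock: 9.67
eef_pos: [0.4989, -0.0909, 0.1805]
tool_rot: [0.878, -0.478, -0.0, 0.0]
contact_force: [0.8, 0.6, 0.3]
opening: 0.0599
grasp_force: 0.0
```

```bash
python3 -m creep '{"offset":[[0,0,-0.45],[0,0,-0.4],[0,0,0]],"delta_rot":[[0,0,0],[0,0,0],[0,0,0]]}' && python3 -m creep '{"offset":[[0,0,0],[0,0,0],[0,0,0],[0,0,0],[0,0,0],[0,0,0],[0,0,0],[0,0,0]],"delta_rot":[[0,0,0],[0,0,0],[0,0,0],[0,0,0],[0,0,0],[0,0,0],[0,0,0],[0,0,0]]}' 30 30
python3 - <<'E'
from h import *
o=get_obs();print(o["eef_pos"],Rn.from_quat(o["tool_rot"]).as_matrix().round(3),o["contact_force"])
E
```

```text
clock: 9.92
eef_pos: [0.5, -0.0912, 0.1999]
tool_rot: [0.878, -0.478, 0.002, -0.001]
contact_force: [0.0, 0.1, -0.5]
opening: 0.0604
grasp_force: 0.0
clock: 10.58
eef_pos: [0.4993, -0.091, 0.1984]
tool_rot: [0.878, -0.478, 0.001, -0.0]
contact_force: [-0.4, -0.5, 5.1]
opening: 0.0396
grasp_force: 30.9
[ 0.49929753 -0.09099841  0.19843148] [[ 0.543 -0.84   0.001]
 [-0.84  -0.543 -0.   ]
 [ 0.001 -0.001 -1.   ]] [-0.42236019 -0.50654958  5.11436468]
```

```bash
python3 -m creep '{"offset":[[0,0,0],[0,0,0],[0,0,0],[0,0,0],[0,0,0],[0,-0.45,0],[0,-0.45,0],[0,-0.45,0],[0,-0.45,0],[0,-0.45,0],[0,-0.45,0],[0,0,0]],"delta_rot":[[0,0,1],[0,0,1],[0,0,1],[0,0,1],[0,0,1],[0,0,0],[0,0,0],[0,0,0],[0,0,0],[0,0,0],[0,0,0],[0,0,0]]}'
python3 - <<'E'
from h import *
o=get_obs();print(o["eef_pos"],Rn.from_quat(o["tool_rot"]).as_matrix().round(4),o["contact_force"],o["opening"],o["grasp_force"])
c=cam("wrist");cv2.imwrite("pics/w3.png",c["image"])
E
```

```text
clock: 11.58
eef_pos: [0.5541, -0.0925, 0.1985]
tool_rot: [-0.698, 0.716, -0.001, 0.001]
contact_force: [1.5, 0.0, 6.5]
opening: 0.0395
grasp_force: 31.5
[ 0.5541155  -0.09248947  0.19845502] [[-2.650e-02 -9.996e-01  1.800e-03]
 [-9.997e-01  2.650e-02 -3.000e-04]
 [ 3.000e-04 -1.900e-03 -1.000e+00]] [1.46065717 0.03836401 6.45105111] 0.039519675603396275 31.500263214111328
```

View pics/w3.png

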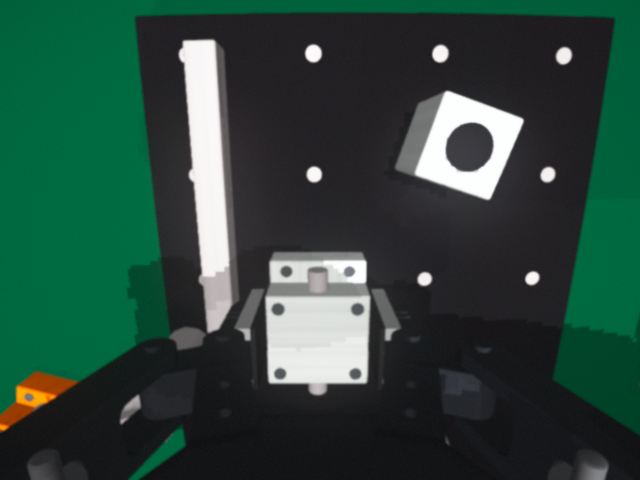

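The module sits square between the pads (screws at 278–358, 309–374). The rail, at columns 183–235, and the block are clear. Now I slide it along.

```bash
python3 -m creep '{"offset":[[-0.5,0,0],[-0.5,0,0],[-0.5,0,0],[-0.5,0,0],[-0.25,-0.1,0],[-0.25,-0.1,0],[-0.25,-0.1,0],[-0.25,-0.1,0],[-0.4,0,0],[-0.4,0,0],[-0.4,0,0],[0,0,0]],"delta_rot":[[0,0,0],[0,0,0],[0,0,0],[0,0,0],[0,0,0],[0,0,0],[0,0,0],[0,0,0],[0,0,0],[0,0,0],[0,0,0],[0,0,0]]}'
```

```text
clock: 12.63
eef_pos: [0.5634, -0.0075, 0.1984]
tool_rot: [-0.698, 0.716, -0.001, 0.001]
contact_force: [0.6, 0.8, 6.0]
opening: 0.0393
grasp_force: 31.4
```

```bash
python3 -m creep '{"offset":[[-0.3,-0.1,0],[-0.3,-0.1,0],[-0.3,-0.1,0],[-0.1,0,0],[0,0,0]],"delta_rot":[[0,0,0],[0,0,0],[0,0,0],[0,0,0],[0,0,0]]}' && python3 -m creep '{"offset":[[0,-0.03,0],[0,-0.03,0],[0,-0.03,0],[0,0,0],[0,0,0]],"delta_rot":[[0,0,0],[0,0,0],[0,0,0],[0,0,0],[0,0,0]]}'
```

```text
clock: 13.05
eef_pos: [0.57, 0.0115, 0.1984]
tool_rot: [-0.698, 0.716, -0.001, 0.0]
contact_force: [-0.3, -0.8, 5.4]
opening: 0.0391
grasp_force: 31.4
clock: 13.47
eef_pos: [0.5706, 0.0114, 0.1984]
tool_rot: [-0.698, 0.716, 0.0, -0.001]
contact_force: [-4.2, -0.1, 9.4]
opening: 0.0392
grasp_force: 31.8
```

```bash
python3 -m creep '{"offset":[[-0.1,0,0],[-0.05,0,0],[0,0,0]],"delta_rot":[[0,0,0],[0,0,0],[0,0,0]]}' && python3 -m creep '{"offset":[[-0.05,0,0],[-0.03,0,0],[0,0,0]],"delta_rot":[[0,0,0],[0,0,0],[0,0,0]]}'; python3 - <<'E'
from h import *
s=cam("scene");cv2.imwrite("pics/s4.png",cv2.resize(s["image"][230:310,270:400],None,fx=6,fy=6,interpolation=cv2.INTER_CUBIC))
print(get_obs()["contact_force"],get_obs()["eef_pos"])
E
```

```text
clock: 13.72
eef_pos: [0.5713, 0.0139, 0.1984]
tool_rot: [-0.697, 0.717, -0.001, -0.001]
contact_force: [-2.0, -3.9, 7.2]
opening: 0.0393
grasp_force: 31.5
clock: 13.97
eef_pos: [0.5716, 0.0154, 0.1984]
tool_rot: [-0.697, 0.717, -0.001, -0.0]
contact_force: [-0.5, -3.3, 6.8]
opening: 0.0392
grasp_force: 31.5
[-0.73936718 -3.41048832  6.276253  ] [0.57153589 0.01533795 0.19845431]
```

View pics/s4.png

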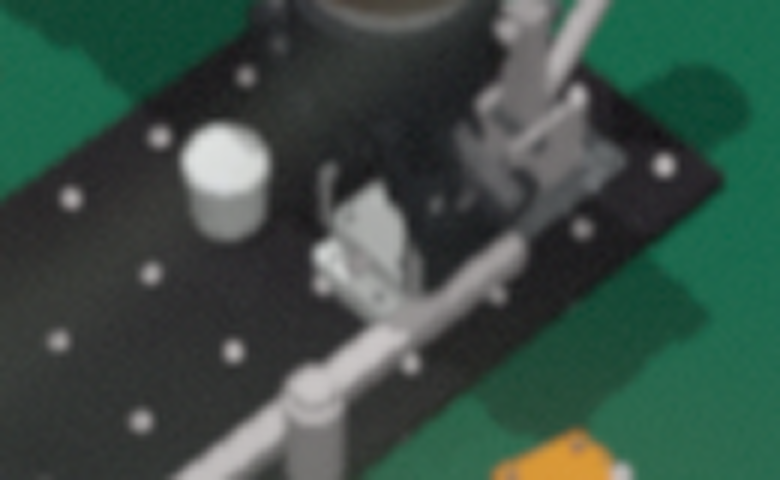

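The view shows the module (365,255) against the rail by the end stop, and the tube (225,180) untouched. I'll nudge a little more in y.

```bash
python3 -m creep '{"offset":[[-0.05,0,0],[-0.05,0,0],[0,0,0]],"delta_rot":[[0,0,0],[0,0,0],[0,0,0]]}'; python3 -m creep '{"offset":[[-0.05,-0.02,0],[-0.05,-0.02,0],[0,0,0]],"delta_rot":[[0,0,0],[0,0,0],[0,0,0]]}'
```

```text
clock: 14.27
eef_pos: [0.5716, 0.0162, 0.1985]
tool_rot: [-0.697, 0.717, -0.002, -0.002]
contact_force: [-0.4, -8.5, 7.1]
opening: 0.0392
grasp_force: 31.5
clock: 14.52
eef_pos: [0.5719, 0.0169, 0.1985]
tool_rot: [-0.697, 0.717, -0.003, -0.004]
contact_force: [-3.2, -13.0, 9.1]
opening: 0.0391
grasp_force: 31.8
```

Force has built up on both the rail and the stop. Release, rise, step back and check.

```bash
python3 -m creep '{"offset":[[0,0,0],[0,0,0],[0,0,0],[0,0,0],[0,0,0],[0,0,-0.5],[0,0,-1],[0,0,-1],[0.5,0,-1],[1,0,-1],[1,0,-1],[1,0,-1]],"delta_rot":[[0,0,0],[0,0,0],[0,0,0],[0,0,0],[0,0,0],[0,0,0],[0,0,0],[0,0,0],[0,0,0],[0,0,0],[0,0,0],[0,0,0]]}' 58 && python3 -m creep '{"offset":[[1,0,0],[1,0,0],[0,0,0],[0,0,0]],"delta_rot":[[0,0,0],[0,0,0],[0,0,0],[0,0,0]]}' 0; python3 - <<'E'
from h import *
c=cam("wrist");np.save("w5.npy",dict(c),allow_pickle=True)
im=cv2.resize(c["image"][160:400,190:440],None,fx=2.4,fy=2.4,interpolation=cv2.INTER_CUBIC);cv2.imwrite("pics/w5.png",im);print(get_obs()["eef_pos"])
E
```

```text
clock: 15.52
eef_pos: [0.5705, -0.0505, 0.3295]
tool_rot: [-0.698, 0.716, -0.0, 0.0]
contact_force: [-0.0, -0.3, -0.6]
opening: 0.0583
grasp_force: 0.0
clock: 15.85
eef_pos: [0.5695, -0.091, 0.3284]
tool_rot: [-0.697, 0.717, -0.0, 0.0]
contact_force: [0.0, 0.1, -0.3]
opening: 0.0093
grasp_force: 0.0
[ 0.56946517 -0.0902062   0.32804241]
```

View pics/w5.png

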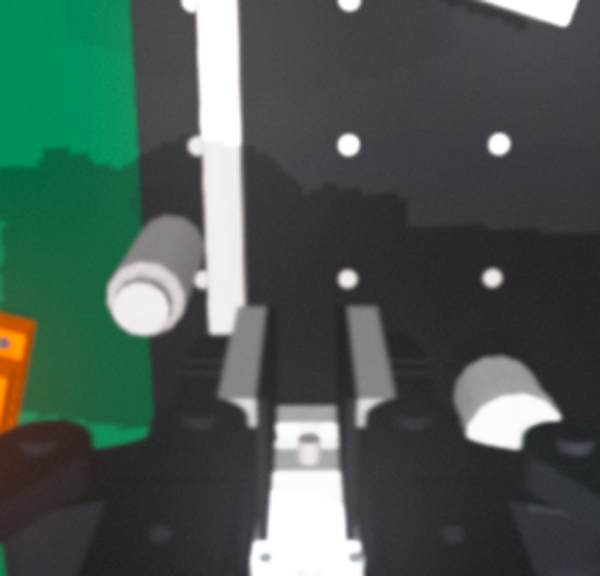

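```bash
python3 - <<'E'
from h import *
c=np.load("w5.npy",allow_pickle=True).item()
x0,y0,_=np.load("jig.npy");yaw=-.0245;ex=np.array([np.cos(yaw),np.sin(yaw)]);ey=np.array([-ex[1],ex[0]])
J=lambda X:np.array([(X[:2]-[x0,y0])@ex,(X[:2]-[x0,y0])@ey])*1e3
P=lambda p:np.array(p)/2.4+[190-.3,160-.3]
for n,p,z in[("ferrule",(309,448),.02),("foot bottom edge",(307,405),.010),("foot top edge",(307,422),.024),("railL",(225,200),.024),("rail face",(246,250),.024)]:print(n,J(onto(c,P(p),z)[0]).round(1))
t=cam("top");cv2.imwrite("pics/t6.png",cv2.resize(t["image"][190:285,255:410],None,fx=5,fy=5,interpolation=cv2.INTER_CUBIC))
E
```

```text
ferrule [29.3 10.4]
foot bottom edge [29.9 -1.2]
foot top edge [29.9 -2.1]
railL [ 55.9 -81.5]
rail face [ 49.5 -64.6]
```

View pics/t6.png

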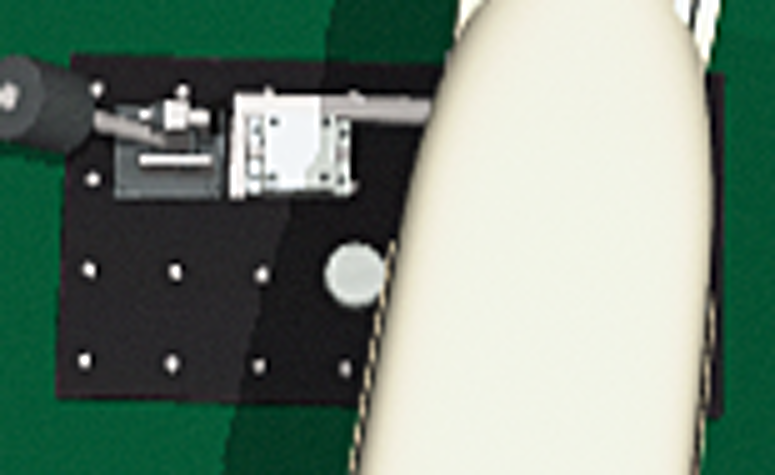

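The top view shows the module (290,150) flush against the rail and the end stop (238,145), with the weight open at (20,100). The wrist rays put the foot's near edge at jig (29.9, -1.2), and -1 is expected, so the module is home. Next I go round behind the weight.

```bash
python3 -m creep '{"offset":[[0,0,-1],[0,0,-1],[-1,0,-1],[-1,0,-0.6],[-1,0,0],[-1,0,0],[-1,0,0],[-1,0,0],[-1,0,0],[-1,0,0],[-1,0,0],[-1,0,0]],"delta_rot":[[0,0,0],[0,0,0],[0,0,0],[0,0,0],[0,0,0],[0,0,0],[0,0,0],[0,0,0],[0,0,0],[0,0,0],[0,0,0],[0,0,0]]}' && python3 -m creep '{"offset":[[-1,0,0],[-1,0,0],[-1,0,0],[-1,0,0],[-1,0,0],[-0.1,0,0],[0,0,1],[0,0,1],[0,0,1],[0,0,1],[0,0,1],[0,0,0]],"delta_rot":[[0,0,0],[0,0,0],[0,0,0],[0,0,0],[0,0,0],[0,0,0],[0,0,0],[0,0,0],[0,0,0],[0,0,0],[0,0,0],[0,0,0]]}'
```

```text
clock: 16.95
eef_pos: [0.5744, 0.1121, 0.3995]
tool_rot: [-0.698, 0.716, 0.0, -0.0]
contact_force: [1.6, 0.2, 1.0]
opening: -0.0
grasp_force: 0.0
clock: 17.95
eef_pos: [0.5756, 0.2116, 0.2949]
tool_rot: [-0.698, 0.716, 0.002, -0.004]
contact_force: [-0.3, 0.1, -0.9]
opening: -0.0003
grasp_force: 0.0
```

```bash
python3 -m creep '{"offset":[[0.3,0,0],[0.3,0,0],[0.3,0,0],[0.3,0,0],[0.3,0,0],[0.3,0,0],[0.3,0,0],[0.3,0,0],[0.3,0,0],[0.3,0,0],[0.3,0,0],[0.3,0,0]],"delta_rot":[[0,0,0],[0,0,0],[0,0,0],[0,0,0],[0,0,0],[0,0,0],[0,0,0],[0,0,0],[0,0,0],[0,0,0],[0,0,0],[0,0,0]]}' && python3 -m creep '{"offset":[[0.3,0,0],[0.3,0,0],[0.3,0,0],[0.3,0,0],[0.15,0,0],[0,0,0],[0,0,0]],"delta_rot":[[0,0,0],[0,0,0],[0,0,0],[0,0,0],[0,0,0],[0,0,0],[0,0,0]]}'
```

```text
clock: 18.95
eef_pos: [0.5758, 0.1388, 0.3003]
tool_rot: [-0.698, 0.717, -0.001, 0.0]
contact_force: [-0.1, 2.0, 1.4]
opening: -0.0001
grasp_force: 0.0
clock: 19.53
eef_pos: [0.5749, 0.1123, 0.2995]
tool_rot: [-0.697, 0.717, 0.0, -0.0]
contact_force: [0.4, 0.5, -0.5]
opening: 0.0003
grasp_force: 0.0
```

```bash
python3 -m creep '{"offset":[[-0.5,0,0],[0,0,-1],[0,0,-1],[0,0,-1],[0,0,-1],[0,0,-1],[1,0,0],[1,0,0],[1,0,0],[1,0,0],[1,0,0],[1,0,0]],"delta_rot":[[0,0,0],[0,0,0],[0,0,0],[0,0,0],[0,0,0],[0,0,0],[0,0,0],[0,0,0],[0,0,0],[0,0,0],[0,0,0],[0,0,0]]}' && python3 -m creep '{"offset":[[0.7,0,0],[0,0,0],[0,0,0],[0,0,0],[0,0,0],[0,0,0],[0,0,0],[0,0,0],[0,0,0],[0,0,0],[0,0,0],[0,0,0]],"delta_rot":[[0,0,0],[0,0,0],[0,0,0],[0,0,0],[0,0,0],[0,0,0],[0,0,0],[0,0,0],[0,0,0],[0,0,0],[0,0,0],[0,0,0]]}'; python3 - <<'E'
from h import *
s=cam("scene");t=cam("top")
a=cv2.resize(s["image"][210:310,270:400],(650,500)[0:2],interpolation=cv2.INTER_CUBIC)
cv2.imwrite("pics/s7.png",a);print(get_obs()["eef_pos"])
E
```

```text
clock: 20.53
eef_pos: [0.5721, 0.003, 0.3997]
tool_rot: [-0.698, 0.716, 0.0, 0.0]
contact_force: [0.2, -0.6, -0.1]
opening: 0.0
grasp_force: 0.0
clock: 21.53
eef_pos: [0.5717, -0.0113, 0.3997]
tool_rot: [-0.698, 0.716, 0.0, -0.0]
contact_force: [0.4, -0.2, -0.4]
opening: -0.0002
grasp_force: 0.0
[ 0.57170555 -0.01135035  0.39969561]
```

View pics/s7.png

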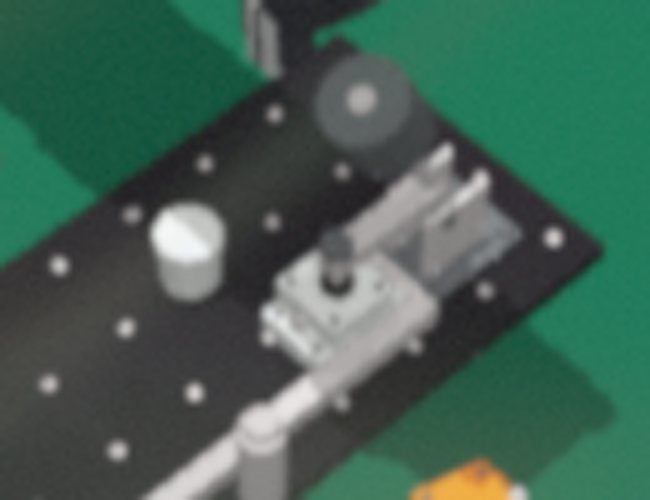

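The view shows the clamp down: the arm is level from (400,210) to the pad at (337,265) on the module's top, and the weight leans over at (362,100). I hold for two seconds, then swing it open as before.

```bash
python3 -m creep '{"offset":[[0,0,0],[0,0,0],[0,0,0],[0,0,0],[0,0,0],[0,0,0],[0,0,0],[0,0,0],[0,0,0],[0,0,0],[0,0,0],[0,0,0]],"delta_rot":[[0,0,0],[0,0,0],[0,0,0],[0,0,0],[0,0,0],[0,0,0],[0,0,0],[0,0,0],[0,0,0],[0,0,0],[0,0,0],[0,0,0]]}' && python3 -m creep '{"offset":[[0,0,0],[0,0,0],[0,0,0],[0,0,0],[0,0,0],[0,0,0],[0,0,0],[0,0,1],[0,0,1],[0,0,1],[0,0,1],[0,0,0.3]],"delta_rot":[[0,0,0],[0,0,0],[0,0,0],[0,0,0],[0,0,0],[0,0,0],[0,0,0],[0,0,0],[0,0,0],[0,0,0],[0,0,0],[0,0,0]]}' && python3 -m creep '{"offset":[[-0.4,0,0],[-0.4,0,0],[-0.3,0,0],[-0.3,0,0],[-0.3,0,0],[-0.3,0,0],[-0.3,0,0],[-0.3,0,0],[-0.3,0,0],[-0.3,0,0],[-0.3,0,0],[-0.3,0,0]],"delta_rot":[[0,0,0],[0,0,0],[0,0,0],[0,0,0],[0,0,0],[0,0,0],[0,0,0],[0,0,0],[0,0,0],[0,0,0],[0,0,0],[0,0,0]]}' && python3 -m creep '{"offset":[[-0.3,0,0],[-0.3,0,0],[-0.3,0,0],[-0.3,0,0],[-0.2,0,0],[0,0,0],[0,0,0]],"delta_rot":[[0,0,0],[0,0,0],[0,0,0],[0,0,0],[0,0,0],[0,0,0],[0,0,0]]}' && python3 -m creep '{"offset":[[0.5,0,-1],[1,0.5,-1],[1,1,-1],[1,1,-1],[1,1,0],[1,1,0],[1,0,0],[1,0,0],[1,0,0],[1,0,0],[0,0,0],[0,0,0]],"delta_rot":[[0,0,0],[0,0,0],[0,0,0],[0,0,0],[0,0,0],[0,0,0],[0,0,0],[0,0,0],[0,0,0],[0,0,0],[0,0,0],[0,0,0]]}'
python3 - <<'E'
from h import *
t=cam("top");s=cam("scene")
a=cv2.resize(t["image"][190:285,255:410],None,fx=3.8,fy=3.8,interpolation=cv2.INTER_CUBIC)
b=cv2.resize(s["image"][210:310,270:400],None,fx=2.2,fy=2.2);b=cv2.resize(b,(a.shape[1]*1//2,220))
p=np.zeros((220,a.shape[1],3),np.uint8);p[:,:b.shape[1]]=b
cv2.imwrite("pics/f8.png",np.vstack([a,p]));print(get_obs()["contact_force"])
E
```

```text
clock: 22.63
eef_pos: [0.5717, -0.0113, 0.3997]
tool_rot: [-0.698, 0.716, -0.0, -0.0]
contact_force: [0.4, -1.2, -0.7]
opening: -0.0001
grasp_force: 0.0
clock: 23.63
eef_pos: [0.5705, -0.0113, 0.3105]
tool_rot: [-0.698, 0.716, 0.002, -0.002]
contact_force: [-0.2, 0.5, -0.9]
opening: -0.0001
grasp_force: 0.0
clock: 24.63
eef_pos: [0.5736, 0.0655, 0.3135]
tool_rot: [-0.698, 0.716, 0.0, -0.0]
contact_force: [-0.8, -1.7, 1.8]
opening: -0.0001
grasp_force: 0.9
clock: 25.22
eef_pos: [0.5744, 0.0931, 0.3135]
tool_rot: [-0.698, 0.716, 0.0, -0.0]
contact_force: [0.7, -0.3, 0.0]
opening: -0.0
grasp_force: 0.0
clock: 26.22
eef_pos: [0.4792, -0.0959, 0.3937]
tool_rot: [-0.697, 0.717, 0.0, 0.0]
contact_force: [-0.1, -0.6, 0.3]
opening: -0.0001
grasp_force: 0.0
[ 0.16462846  0.11734071 -0.15466465]
```

View pics/f8.png

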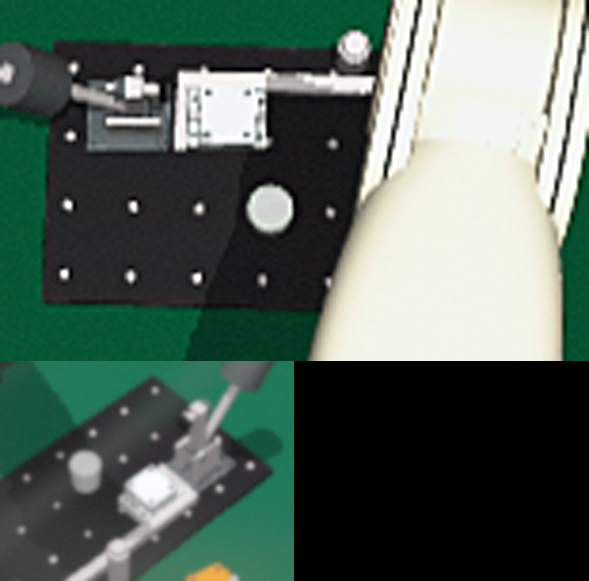

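The final view shows the weight open at (15,75), at the same place as after the first opening. The module (225,110) is still against the rail and the stop, and the tube and post are in place.

```bash
python3 -m creep '{"offset":[[0,0,0],[0,0,0],[0,0,0],[0,0,0],[0,0,0],[0,0,0]],"delta_rot":[[0,0,0],[0,0,0],[0,0,0],[0,0,0],[0,0,0],[0,0,0]]}'; python3 -c "
from rig import *
print(job_done())"
```

```text
clock: 26.82
eef_pos: [0.4795, -0.0946, 0.3937]
tool_rot: [-0.698, 0.716, -0.0, -0.0]
contact_force: [-0.2, 0.5, -1.0]
opening: -0.0002
grasp_force: 0.0
the job is handed in; nothing more can be done
None
```

I handed the job in at about 27 s with the module home against the rail and end stop, after it had been clamped for just over two seconds and the clamp swung fully back open; `job_done()` returned no verdict, so this rests on my last camera views.

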